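# Hang the bin on the cleat board

### The arm

A 6-joint arm with a two-finger parallel gripper is mounted at the origin on a cart in front of the work surface, level with it; the furniture and walls round the work are solid. World frame = base frame: x ahead of the robot, y to its left, z up, the work surface at z = 0. Lengths are in mm, angles in rad, forces in N, time in s.
With the tool pointing down it reaches from about 425 to 1125 mm from the base axis. Payload 14.9 kg.
Tool frame: the origin (TCP) lies between the finger pads; the fingertips stand 22 mm ahead of it and the grasp point (between the pads) lies 3 mm ahead of it (tcp_to_tips is the distance from the TCP to the fingertips, in mm); z points along the fingers, y is the direction in which the jaws open and shut (so a half turn about z gives the same grasp; the last joint's range is limited). The gripper opens to 91 mm and grips with 3 to 60 N. Pads are 32 mm wide; open, the fingers measure 118 mm over their backs; the gripper's body (76 mm by 178 mm) begins 60 mm behind the grasp point.
Start: joints at [1.241, 0.379, 1.734, -0, 1.028, -0.033], TCP at [204.73, 669.405, 235.932] pointing down, gripper open.
Joint ranges: [-2.77, 2.77], [-0.74, 2.19], [0, 2.66], [-1.06, 4.2], [0.31, 2.87], [-3.08, 3.08]. Speed limits (rad/s): [1.89, 1.89, 2.39, 3.14, 3.14, 3.14].

### API

Orientations are given as a unit quaternion [x, y, z, w].
In Python, from workcell import state, read_camera, camera_model, job_done, tcp_to_tips gives the robot as it stands.
- The arm moves only by the tool drive_tool, never from a script. Its argument "moves" is one flat list of numbers, 7 for each row, row after row: the turn, a rotation vector about the tool's x, y, z in rad, then the shift along the tool's x, y, z in mm, then the opening, from 0 (shut) to 1 (fully open). In form: [ax, ay, az, x, y, z, jaw, ax, ay, az, x, y, z, jaw, ...]. A call has exactly 5 rows; each row is the pose to reach, as a shift and turn from the pose commanded when the call began, along the tool's axes at that moment; what a row does not reach only later rows make up. A row lasts 1/12 s, in which the tool goes at most 41.7 mm and 7.16 degrees, less where a joint would pass 70% of its speed; a pose out of reach is approached as far as the arm can. A call with a gripper value outside its range is refused whole. The fingers move at their own pace and stop on an object; the grip force is fixed at half the most. Time passes only in rows, so rows that repeat a pose let the fingers close, or fill a call up. It gives the time, the measured TCP pose, the force and the opening at its end, in the units of the state.
- state(): the state, without advancing time (a new reading comes with each control period).
- read_camera(name): name is "side" or "top" or "wrist"; returns (picture, depth): 384x512x3 uint8, red, green, blue; 384x512 float32, mm along the optical axis (not along the pixel's ray), 0 where there is no reading.
- camera_model(name): a dict with "camera_matrix" (3x3 intrinsics, pixels), "pose" (4x4, takes a point from camera to world coordinates). Camera axes: x right, y down, z forward; pixel columns grow to the right and rows downward; lengths in mm; the calibration is good to about 2 mm. A picture is of the moment at which its call begins: read the wrist's pose just before it. camera_model takes no time and is no camera call; for the wrist camera it gives the pose at the moment of the call.
- job_done(): hands the job in, once; it reports no verdict.
The state is a dict: "t": time; "joints": joint angles; "qd": joint speeds; "tau": joint torques, N m; "eef_pos": TCP position; "tcp_rot": TCP orientation; "wrist_force": force on the tool from outside, world axes, zero at the start; "torque": the same for the moment, N m; "finger_gap": finger opening in mm.
Only numpy, scipy, OpenCV 4.12 (cv2) and the standard library are available. Lean on these libraries where they do the work, as an engineer would, in place of code of your own. Each camera call takes 0.05 s, during which the arm holds its last target.

### The job

Hang the grey bin on the cleat board: tip its top a little (about 15 degrees) towards the board so that its angled rear strip goes over the board's cleat, then swing it down and let it drop home so that it hangs level and fully seated, square to the board. It must end flush against the end stop at the left end of the cleat. Leave the cups and the roll of tape where they are.

Things in the scene. Friction and masses are not known exactly. Their poses are not given: they have to be found in the camera images.
- bin: Loose grey open bin, about 300 g, upright on the worktop. Origin: centre of the underside; x to its rear, y to its left, z up. Box x -45 to 49, y -65 to 65, rim z 70 mm; walls 4 mm; rear plate 122 mm high. From this plate an aluminium strip, 5 mm thick, full width, runs rearward and down at 45 degrees: x 47, z 112 to x 69, z 90 mm. Heel at the bottom: z 0 to 16, back to x 71.5 mm.
- bin_grip (a point): Centre of the bin's grip bar, an upright bar on the middle of the front wall: 10 mm thick (x), 84 mm long (y), z 46 to 88 mm in the bin, so it stands 18 mm above the rim. This point is at x -45, y 0, z 68 mm of the bin. Pinch it from above across its thickness; inside the bin is free space.
- strip_mid (a point): Middle of the lower edge of the bin's angled strip: x +69, y 0, z 90 mm of the bin.
- strip_end (a point): Left end of the lower edge of the bin's strip: x +69, y +65, z 90 mm of the bin; at y the same as the bin's left side.
- heel (a point): Middle of the rear face of the bin's heel, which bears on the board so that the bin hangs level: x 71.5, y 0, z 4 mm of the bin.
- cleat_board: Fixed upright board 310 wide, 200 high, 18 mm thick, foot behind. Origin on the worktop below the middle of its front face; x into the board, y to the left as one faces it, z up. A 5 mm aluminium cleat, y -130 to 130 mm, leaves the face at z 140 and rises outward at 45 degrees to x -18, z 158 mm: a V groove open upward. Home, the bin's axes are parallel to these, its origin at x -71.5, z 60 mm.
- seat (a point): Where the middle of the strip's lower edge lies when a bin hangs home in the middle of the cleat: x -2.5, y 0, z 150 mm of the board; axes as the board's. From home the strip must rise about 12 mm to clear the cleat's edge.
- stop_face (a point): On the inner face of the end stop, an upright aluminium block at the left (+y) end of the cleat, 12 mm thick, standing out 50 mm from the board, z 105 to 190 mm. Point at x -2.5, y 130, z 150 mm of the board; the face looks to -y. With the bin home and flush, strip_end lies here.
- cup_a: Specimen cup with a screw lid, 56 mm across, 57 mm high, loose bystander; origin at the centre of its underside.
- cup_b: Another such cup, bystander; origin at the centre of its underside.
- tape: Roll of white tape (the one nearest the robot), 58 mm across, 20 mm high, loose bystander; origin at the centre of its underside.

How it is judged:
By the outcome, as a careful person would: the job done as asked, in the order asked, and still so for the second after the job is handed in, with the robot touching nothing.
It also fails if it takes over 40 s, if anything falls off the work surface, if the arm or the gripper's body presses on something with over 40 N, if the wrist force passes 120 N, or if a joint passes its speed limit or range.

## Working session

There is one attempt and no reset: what is moved stays moved. The work goes in short steps, Python scripts to look and compute and a tool call to move; the robot and the scene stay as the last step left them, time stands still between calls to the robot, and variables do not carry over. Pictures are saved under pics/ and viewed, and the job is handed in when it is done.

Besides the shell and the picture viewer there is one more tool, called after ">>>" by a JSON object that holds its "op" and its "data", one argument or row to a line. drive_tool: Moves the arm, as the interface text tells. Its arguments: {"type":"object","properties":{"moves":{"type":"array","items":{"type":"number"}}},"required":["moves"]}

```bash
ls; mkdir -p pics; python3 - <<'E'
from workcell import *
import cv2,numpy as np
print(state())
print(tcp_to_tips if not callable(tcp_to_tips) else tcp_to_tips())
for n in("side","top","wrist"):
    m=camera_model(n);p,d=read_camera(n)
    cv2.imwrite(f"pics/{n}0.png",p[:,:,::-1]);np.savez(f"{n}0.npz",p=p,d=d,K=m["camera_matrix"],T=m["pose"])
    print(n,np.round(m["camera_matrix"],1).tolist(),np.round(m["pose"],3).tolist())
E
```

```text
pics
{'t': 0.0, 'joints': array([ 1.24069015e+00,  3.79450468e-01,  1.73480323e+00, -2.05980158e-05,
        1.02850290e+00, -3.33003758e-02]), 'qd': array([-0.00072773,  0.00054693, -0.00044301,  0.00076688,  0.00102876,
       -0.00052367]), 'tau': array([ 3.40494757e-03, -7.63696647e+01, -4.34391582e+01,  6.50965422e-02,
        4.22094972e-02, -4.38865823e-05]), 'eef_pos': array([204.60989792, 669.01926769, 235.24782426]), 'tcp_rot': array([ 1.47853492e-01,  9.89009103e-01, -5.73983144e-04, -9.64918937e-05]), 'wrist_force': array([-0.30961078,  0.41577675, -0.28144795]), 'torque': array([-0.01128519,  0.01028332, -0.03768755]), 'finger_gap': 91.35919966983623}
22.0
side [[393.0, 0.0, 246.6], [0.0, 393.0, 199.2], [0.0, 0.0, 1.0]] [[0.989, -0.069, 0.134, 399.329], [-0.15, -0.51, 0.847, -833.698], [0.01, -0.857, -0.514, 642.27], [0.0, 0.0, 0.0, 1.0]]
top [[486.9, 0.0, 256.1], [0.0, 486.9, 191.5], [0.0, 0.0, 1.0]] [[0.026, -0.989, 0.143, 362.03], [-0.999, -0.029, -0.018, 48.134], [0.022, -0.143, -0.989, 1415.846], [0.0, 0.0, 0.0, 1.0]]
wrist [[309.7, 0.0, 259.5], [0.0, 309.7, 194.2], [0.0, 0.0, 1.0]] [[0.292, 0.917, 0.27, 127.66], [0.956, -0.28, -0.083, 693.249], [-0.001, 0.283, -0.959, 383.719], [0.0, 0.0, 0.0, 1.0]]
```

View pics/side0.png

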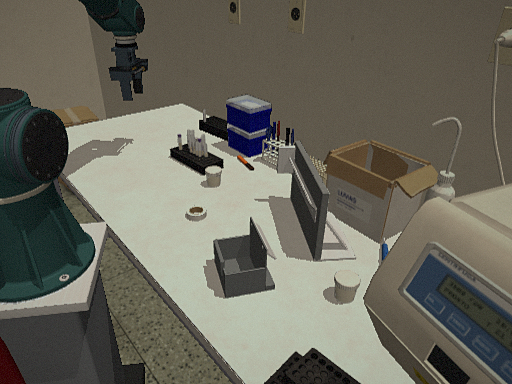

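View pics/top0.png

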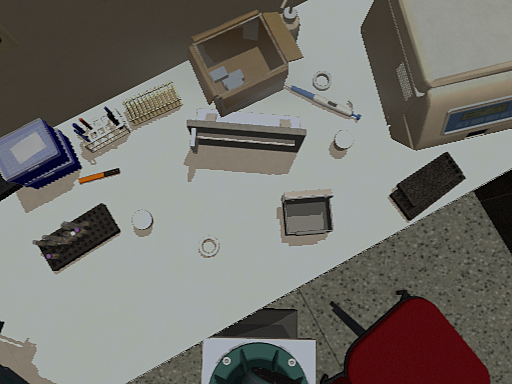

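View pics/wrist0.png

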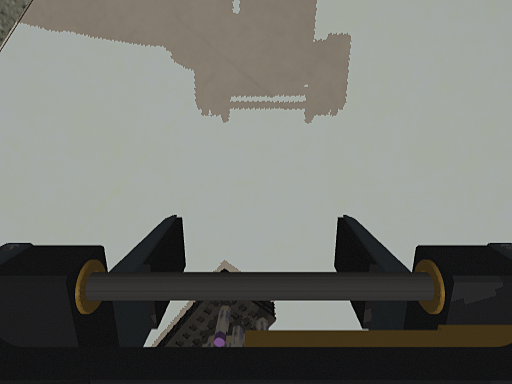

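The top view shows the bin near (307,214), the board near (246,135) with the stop at its left end (195,138), the cups at (142,219) and (343,140), and the tape at (209,246). I'll enlarge it.

```bash
cat > h.py <<'E'
import numpy as np,cv2
def load(n):
    z=np.load(n); return z['p'],z['d'],z['K'],z['T']
def cloud(d,K,T):
    v,u=np.mgrid[:d.shape[0],:d.shape[1]]
    c=np.stack([(u-K[0,2])/K[0,0]*d,(v-K[1,2])/K[1,1]*d,d],-1)
    w=c@T[:3,:3].T+T[:3,3]; w[d==0]=np.nan; return w
def proj(P,K,T):
    c=(np.atleast_2d(P)-T[:3,3])@T[:3,:3]; q=c@K.T; return q[:,:2]/q[:,2:]
E
python3 - <<'E'
from h import *
p,d,K,T=load('top0.npz')
a=cv2.resize(p[180:250,260:360,::-1],None,fx=8,fy=8,interpolation=cv2.INTER_CUBIC);cv2.imwrite('pics/t_bin.png',a)
a=cv2.resize(p[95:185,175:325,::-1],None,fx=5,fy=5,interpolation=cv2.INTER_CUBIC);cv2.imwrite('pics/t_board.png',a)
p,d,K,T=load('side0.npz')
a=cv2.resize(p[135:305,205:375,::-1],None,fx=3.5,fy=3.5,interpolation=cv2.INTER_CUBIC);cv2.imwrite('pics/s_crop.png',a)
E
```

```text
(no output)
```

View pics/t_bin.png

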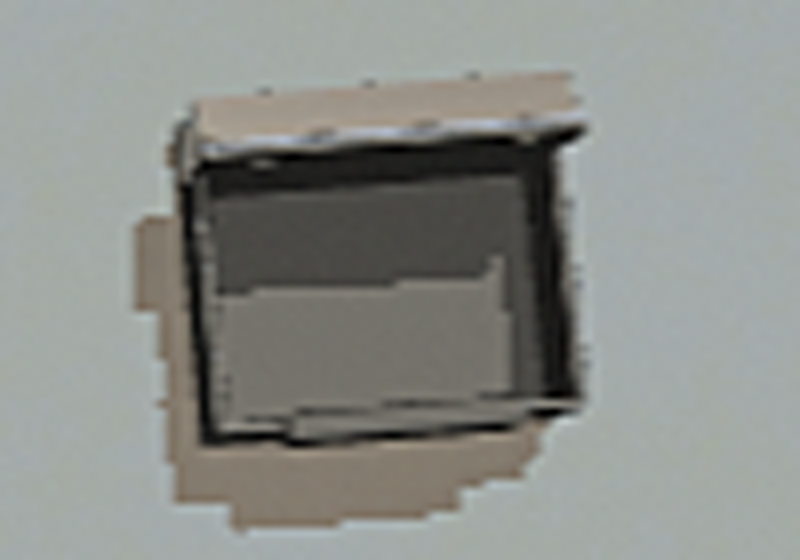

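View pics/t_board.png

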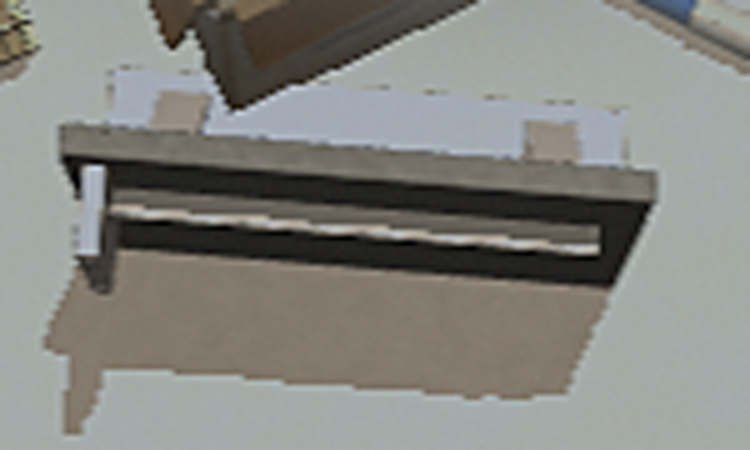

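View pics/s_crop.png

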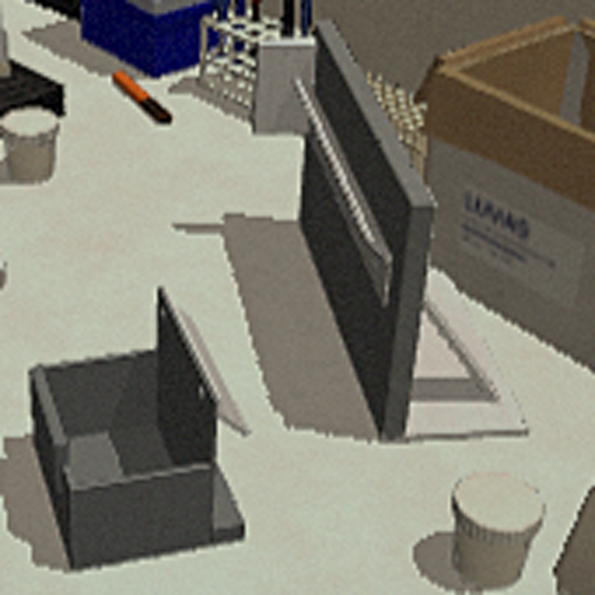

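```bash
python3 - <<'E'
from h import *
p,d,K,T=load('top0.npz'); W=cloud(d,K,T)
# table plane check
print('table z',[np.round(W[v,u],1).tolist() for u,v in((250,220),(370,200),(240,180))])
def rect(m,name):
    P=W[m]; r=cv2.minAreaRect(P[:,:2].astype(np.float32)); print(name,len(P),'z',np.percentile(P[:,2],[5,50,95]).round(1),r)
    print(cv2.boxPoints(r).round(1).tolist()); return r
v,u=np.mgrid[:384,:512]
reg=(u>180)&(u<312)&(v>100)&(v<165)
rect(reg&(W[...,2]>193)&(W[...,2]<210),'boardtop')
P=W[reg&(W[...,2]>193)&(W[...,2]<210)]
print(np.polyfit(P[:,1],P[:,0],1))
reg=(u>275)&(u<340)&(v>185)&(v<240)
rect(reg&(W[...,2]>62)&(W[...,2]<135),'bin>62')
P=W[reg&(W[...,2]>112)];print('plate',len(P),P.mean(0),np.polyfit(P[:,1],P[:,0],1),P[:,1].min(),P[:,1].max())
P=W[reg&(W[...,2]>78)&(W[...,2]<95)];print(P.round(0)[:60:2].tolist())
# cups,tape
for n,(a,b,c,e),lo in(('cup_a?',(125,160,205,235),40),('cup_b?',(330,360,125,155),40),('tape',(195,222,232,260),10)):
    m=(u>a)&(u<b)&(v>c)&(v<e)&(W[...,2]>lo);P=W[m];print(n,P.mean(0).round(1),np.ptp(P,axis=0).round(1))
# side: board front face
p,d,K,T=load('side0.npz'); W=cloud(d,K,T)
print('side table',[np.round(W[v,u],1).tolist() for u,v in((200,240),(300,280),(240,210))])
E
```

```text
table z [[482.8, 37.6, 0.8], [552.5, -315.4, -4.9], [599.7, 70.4, 2.4]]
boardtop 853 z [194.6 199.2 203.4] ((695.313720703125, 54.05914306640625), (65.28461456298828, 306.5836486816406), 3.252955675125122)
[[654.0, 205.3000030517578], [671.4000244140625, -100.80000305175781], [736.5999755859375, -97.0999984741211], [719.2000122070312, 209.0]]
[4.39151833e-02 7.01385869e+02]
bin>62 745 z [ 66.1  95.1 122.3] ((502.45355224609375, -123.40189361572266), (120.5572509765625, 130.18069458007812), 6.297316074371338)
[[435.3999938964844, -65.30000305175781], [449.70001220703125, -194.6999969482422], [569.5, -181.5], [555.2000122070312, -52.099998474121094]]
plate 135 [ 539.74898853 -119.27545769  120.02544745] [-1.07763513e-01  5.26895446e+02] -183.0002460018626 -55.958763581343625
[[566.0, -155.0, 91.0], [566.0, -160.0, 93.0], [567.0, -166.0, 92.0], [567.0, -174.0, 92.0], [563.0, -119.0, 90.0], [562.0, -125.0, 92.0], [563.0, -136.0, 90.0], [563.0, -144.0, 94.0], [563.0, -149.0, 92.0], [563.0, -166.0, 94.0], [564.0, -174.0, 94.0], [559.0, -83.0, 92.0], [559.0, -89.0, 92.0], [559.0, -95.0, 90.0], [559.0, -103.0, 93.0], [559.0, -111.0, 92.0], [560.0, -122.0, 90.0], [560.0, -130.0, 92.0], [555.0, -56.0, 93.0], [555.0, -64.0, 94.0], [555.0, -72.0, 94.0], [556.0, -83.0, 91.0], [556.0, -92.0, 91.0], [556.0, -100.0, 94.0], [556.0, -116.0, 95.0], [552.0, -56.0, 94.0], [552.0, -75.0, 94.0], [553.0, -80.0, 94.0], [541.0, -152.0, 94.0], [542.0, -162.0, 86.0]]
cup_a? [471.2 338.   56.5] [53.1 55.5 23.3]
cup_b? [ 718.4 -225.6   55.9] [55.  53.9 20.9]
tape [405.4 153.1  18.7] [54.2 57.4 13.5]
side table [[409.4, 26.2, 1.9], [636.5, -159.8, -1.3], [537.3, 165.1, -1.0]]
```

```bash
cat > fit.py <<'E'
from h import *
from scipy.optimize import least_squares
def box(c,h,ang=0): return (np.array(c,float),np.array(h,float),ang)
def ab(x0,x1,y0,y1,z0,z1): return box([(x0+x1)/2,(y0+y1)/2,(z0+z1)/2],[(x1-x0)/2,(y1-y0)/2,(z1-z0)/2])
def strip(xa,za,xb,zb,y0,y1,t=5,side=0):
    L=np.hypot(xb-xa,zb-za);return box([(xa+xb)/2,(y0+y1)/2,(za+zb)/2],[L/2,(y1-y0)/2,t/2],np.arctan2(zb-za,xb-xa))
BIN=[ab(-45,-41,-65,65,0,70),ab(-41,45,-65,-61,0,70),ab(-41,45,61,65,0,70),ab(45,49,-65,65,0,122),ab(-45,49,-65,65,0,4),
     ab(-50,-40,-42,42,46,88),ab(49,71.5,-65,65,0,16),strip(47,112,69,90,-65,65)]
BOARD=[ab(0,18,-155,155,0,200),strip(0,140,-18,158,-130,130),ab(-50,0,130,142,105,190)]
def sdf(P,boxes):
    best=np.full(len(P),1e9)
    for c,h,a in boxes:
        q=P-c; ca,sa=np.cos(a),np.sin(a)
        q=np.stack([ca*q[:,0]+sa*q[:,2],q[:,1],-sa*q[:,0]+ca*q[:,2]],1)
        e=np.abs(q)-h
        s=np.linalg.norm(np.maximum(e,0),axis=1)+np.minimum(e.max(1),0)
        best=np.where(np.abs(s)<np.abs(best),s,best)
    return best
def loc(P,x,y,th,z=0):
    q=P-[x,y,z];c,s=np.cos(th),np.sin(th)
    return np.stack([c*q[:,0]+s*q[:,1],-s*q[:,0]+c*q[:,1],q[:,2]],1)
def wld(p,x,y,th):
    c,s=np.cos(th),np.sin(th);p=np.asarray(p,float);return np.array([x+c*p[0]-s*p[1],y+s*p[0]+c*p[1],p[2]])
def fit(W,boxes,x0,lo,hi,zmin=8,it=4):
    # x0: x,y,th,dz
    x=np.array(x0,float)
    P=W.reshape(-1,3);P=P[~np.isnan(P[:,0])]
    for k,m in zip(range(it),(15,10,7,5)):
        L=loc(P,x[0],x[1],x[2],x[3]); g=((L>np.array(lo)-m)&(L<np.array(hi)+m)).all(1)&(L[:,2]>zmin)
        Q=P[g]; s=sdf(loc(Q,*x[:3],x[3]),boxes);Q=Q[np.abs(s)<m]
        f=lambda y:np.clip(sdf(loc(Q,y[0],y[1],y[2],y[3]),boxes),-m,m)
        r=least_squares(f,x,loss='soft_l1',f_scale=2,x_scale=[1,1,.01,1]);x=r.x
    return x,len(Q),np.sqrt(np.mean(f(x)**2))
E
python3 - <<'E'
from fit import *
for n in('top0','side0'):
    p,d,K,T=load(n+'.npz');W=cloud(d,K,T)
    print(n,'bin',fit(W,BIN,[492,-124,.107,0],[-50,-65,0],[72,65,122]))
    print(n,'board',fit(W,BOARD,[690,55,-.04,0],[-50,-155,0],[18,155,200]))
E
```

```text
top0 bin (array([ 4.92467177e+02, -1.24777445e+02,  1.05662639e-01,  1.97358272e+00]), 1019, np.float64(1.2760864992063021))
top0 board (array([ 6.90000615e+02,  5.50000313e+01, -4.00004985e-02,  1.30812955e+00]), 1674, np.float64(2.7994919518331334))
side0 bin (array([ 4.91627397e+02, -1.26279038e+02,  1.09011590e-01, -3.78617321e-01]), 2691, np.float64(0.9146571136344446))
side0 board (array([ 6.90000176e+02,  5.49919475e+01, -4.00001590e-02, -1.68985971e-01]), 2560, np.float64(2.8744458713476275))
```

```bash
python3 - <<'E'
from fit import *
for n in('top0','side0'):
    p,d,K,T=load(n+'.npz');W=cloud(d,K,T)
    best=[]
    for x in (680,686,692,698):
      for th in(-.02,-.05,-.08):
        for y in (48,58): best.append(fit(W,BOARD,[x,y,th,0],[-50,-155,0],[18,155,200]))
    best.sort(key=lambda b:-b[1]/b[2])
    for b in best[:4]: print(n,'board',b[0].round(3),b[1],b[2])
    v,u=np.mgrid[:384,:512]
p,d,K,T=load('side0.npz');W=cloud(d,K,T)
P=W[(u>290)&(u<330)&(v>140)&(v<262)]
P=P[(P[:,2]>20)&(P[:,2]<130)]
A=np.c_[P[:,1:],np.ones(len(P))];
for i in range(5):
    c=np.linalg.lstsq(A,P[:,0],rcond=None)[0];r=P[:,0]-A@c;g=abs(r)<max(4,2*np.std(r));A=A[g];P=P[g]
print(c,len(P),r.std())
E
```

```text
top0 board [ 6.9624e+02  5.5265e+01 -5.1000e-02  9.0000e-02] 2753 1.3468619501345456
top0 board [ 6.96241e+02  5.52640e+01 -5.10000e-02  9.00000e-02] 2753 1.3468653595555848
top0 board [ 6.96242e+02  5.52690e+01 -5.10000e-02  8.90000e-02] 2753 1.3468687312412102
top0 board [ 6.9624e+02  5.5248e+01 -5.1000e-02  9.0000e-02] 2753 1.3468705632112628
side0 board [ 6.94864e+02  5.41800e+01 -4.90000e-02 -5.10000e-01] 3164 1.0942951046646112
side0 board [ 6.95127e+02  5.37910e+01 -4.60000e-02 -5.27000e-01] 3164 1.1709602669512569
side0 board [ 6.94348e+02  5.40000e+01 -4.30000e-02 -4.50000e-01] 3164 1.205523805843769
side0 board [ 6.94086e+02  5.36290e+01 -3.00000e-02 -4.54000e-01] 3129 1.6590606934489398
[3.34443263e-01 9.55610551e-02 7.01906728e+02] 1721 25.883026848820535
```

```bash
cat > mv.py <<'E'
import numpy as np
from scipy.spatial.transform import Rotation as Ro
from workcell import state
def Rtool(yaw,tip=0):
    """bin/board frame yaw; tool y along bin x, z down; tip about bin y (top towards +x)"""
    B=Ro.from_euler('z',yaw)*Ro.from_euler('y',tip)
    return B*Ro.from_matrix(np.array([[0,1,0],[1,0,0],[0,0,-1.]]))
def rel(pos,R):
    s=state();R0=Ro.from_quat(s['tcp_rot']);d=R0.inv().apply(np.asarray(pos)-s['eef_pos']);r=(R0.inv()*R).as_rotvec()
    print('t',round(s['t'],2),'pos',s['eef_pos'].round(1),'F',s['wrist_force'].round(1),'gap',round(s['finger_gap'],1),'q',s['joints'].round(2))
    print('TURN',r.round(3),'SHIFT',d.round(1),'rows>=',round(max(np.linalg.norm(r)/.125,np.linalg.norm(d)/41.7),1))
E
python3 - <<'E'
from mv import *
a=Ro.from_quat(state()['tcp_rot'])
for p in([340,500,240],[490,320,240],[500,100,240],[447.3,-130.3,170],[447.3,-130.3,72]): rel(p,Rtool(.107))
E
```

```text
t 0.15 pos [204.6 669.1 235.5] F [-0.4 -0.2  0.1] gap 91.1 q [ 1.24  0.38  1.73 -0.    1.03 -0.03]
TURN [-1.000e-03  0.000e+00  1.167e+00] SHIFT [-178.9 -122.2   -4.5] rows>= 9.3
t 0.15 pos [204.6 669.1 235.5] F [-0.4 -0.2  0.1] gap 91.1 q [ 1.24  0.38  1.73 -0.    1.03 -0.03]
TURN [-1.000e-03  0.000e+00  1.167e+00] SHIFT [-375.  -250.4   -4.4] rows>= 10.8
t 0.15 pos [204.6 669.1 235.5] F [-0.4 -0.2  0.1] gap 91.1 q [ 1.24  0.38  1.73 -0.    1.03 -0.03]
TURN [-1.000e-03  0.000e+00  1.167e+00] SHIFT [-448.9 -457.9   -4.2] rows>= 15.4
t 0.15 pos [204.6 669.1 235.5] F [-0.4 -0.2  0.1] gap 91.1 q [ 1.24  0.38  1.73 -0.    1.03 -0.03]
TURN [-1.000e-03  0.000e+00  1.167e+00] SHIFT [-465.8 -693.5   66. ] rows>= 20.1
t 0.15 pos [204.6 669.1 235.5] F [-0.4 -0.2  0.1] gap 91.1 q [ 1.24  0.38  1.73 -0.    1.03 -0.03]
TURN [-1.000e-03  0.000e+00  1.167e+00] SHIFT [-465.8 -693.4  164. ] rows>= 20.4
```

>>> {"op": "drive_tool", "data": {
  "moves": [0,0,0.1,-34,-22,-1,1,0,0,0.2,-68,-45,-2,1,0,0,0.3,-102,-68,-3,1,0,0,0.4,-136,-91,-4,1,0,0,0.5,-170,-114,-4,1]
}}

```text
t: 0.57
eef_pos: [334.7, 509.0, 239.9]
tcp_rot: [0.39, 0.921, -0.0, -0.0]
wrist_force: [0.4, 0.7, -0.0]
finger_gap: 91.2
```

```bash
python3 - <<'E'
from mv import *
for p in([490,320,240],[500,100,240]): rel(p,Rtool(.107))
E
```

```text
t 0.57 pos [334.7 509.  239.9] F [ 0.4  0.7 -0. ] gap 91.2 q [ 0.95  0.23  1.92 -0.    0.99  0.18]
TURN [-0.     0.     0.662] SHIFT [-2.439e+02 -1.990e+01 -1.000e-01] rows>= 5.9
t 0.57 pos [334.7 509.  239.9] F [ 0.4  0.7 -0. ] gap 91.2 q [ 0.95  0.23  1.92 -0.    0.99  0.18]
TURN [-0.     0.     0.662] SHIFT [-408.8 -165.8   -0. ] rows>= 10.6
```

>>> {"op": "drive_tool", "data": {
  "moves": [0,0,0.1,-40,-3,0,1,0,0,0.2,-80,-6,0,1,0,0,0.3,-120,-9,0,1,0,0,0.4,-160,-13,0,1,0,0,0.5,-200,-17,0,1]
}}

```text
t: 0.98
eef_pos: [462.5, 354.0, 240.0]
tcp_rot: [0.606, 0.796, 0.0, 0.0]
wrist_force: [1.2, 0.6, -0.0]
finger_gap: 91.1
```

```bash
python3 - <<'E'
from mv import *
for p in([500,100,240],[447.3,-130.3,170]): rel(p,Rtool(.107))
E
```

```text
t 0.98 pos [462.5 354.  240. ] F [ 1.2  0.6 -0. ] gap 91.1 q [0.61 0.19 1.97 0.   0.98 0.34]
TURN [ 0.    -0.     0.162] SHIFT [-2.549e+02 -3.130e+01 -1.000e-01] rows>= 6.2
t 0.98 pos [462.5 354.  240. ] F [ 1.2  0.6 -0. ] gap 91.1 q [0.61 0.19 1.97 0.   0.98 0.34]
TURN [ 0.    -0.     0.162] SHIFT [-462.9 -143.4   69.9] rows>= 11.7
```

>>> {"op": "drive_tool", "data": {
  "moves": [0,0,0.032,-40,-5,0,1,0,0,0.065,-80,-10,0,1,0,0,0.097,-120,-15,0,1,0,0,0.13,-160,-20,0,1,0,0,0.162,-200,-25,0,1]
}}

```text
t: 1.4
eef_pos: [491.4, 154.6, 239.9]
tcp_rot: [0.667, 0.745, 0.0, -0.0]
wrist_force: [1.6, -0.2, 0.3]
finger_gap: 91.4
```

```bash
python3 - <<'E'
from mv import *
for p in([447.3,-130.3,170],): rel(p,Rtool(.107))
E
```

```text
t 1.4 pos [491.4 154.6 239.9] F [ 1.6 -0.2  0.3] gap 91.4 q [0.26 0.08 2.1  0.   0.96 0.15]
TURN [ 0.    -0.     0.004] SHIFT [-278.3  -75.3   69.9] rows>= 7.1
```

>>> {"op": "drive_tool", "data": {
  "moves": [0,0,0,-32,-8,0,1,0,0,0,-66,-17,5,1,0,0,0,-100,-26,10,1,0,0,0,-134,-36,15,1,0,0,0,-168,-45,20,1]
}}

```text
t: 1.82
eef_pos: [465.0, -17.0, 219.8]
tcp_rot: [0.666, 0.746, 0.0, 0.0]
wrist_force: [-0.2, 0.8, 0.4]
finger_gap: 91.3
```

>>> {"op": "drive_tool", "data": {
  "moves": [0,0,0,-34,-9,12,1,0,0,0,-68,-18,24,1,0,0,0,-96,-26,38,1,0,0,0,-108,-30,50,1,0,0,0,-108,-30,50,1]
}}

```text
t: 2.23
eef_pos: [446.4, -127.9, 168.0]
tcp_rot: [0.667, 0.745, -0.001, -0.001]
wrist_force: [-0.2, -0.8, -0.2]
finger_gap: 91.3
```

```bash
python3 - <<'E'
from mv import *
import cv2
from workcell import *
rel([447.3,-130.3,72],Rtool(.107))
m=camera_model('wrist');p,d=read_camera('wrist');cv2.imwrite('pics/w1.png',p[:,:,::-1])
np.savez('w1.npz',p=p,d=d,K=m["camera_matrix"],T=m["pose"])
from fit import *
W=cloud(d,m["camera_matrix"],m["pose"]);print(fit(W,BIN,[492,-125.5,.107,0],[-50,-65,0],[72,65,122]))
E
```

```text
t 2.23 pos [ 446.4 -127.9  168. ] F [-0.2 -0.8 -0.2] gap 91.3 q [-0.33  0.11  2.23 -0.    0.8  -0.44]
TURN [-0.003 -0.001  0.002] SHIFT [-2.6  0.9 96. ] rows>= 2.3
(array([ 4.92037983e+02, -1.25205565e+02,  1.07829830e-01, -4.64070670e-01]), 11889, np.float64(0.44082814696615913))
```

View pics/w1.png

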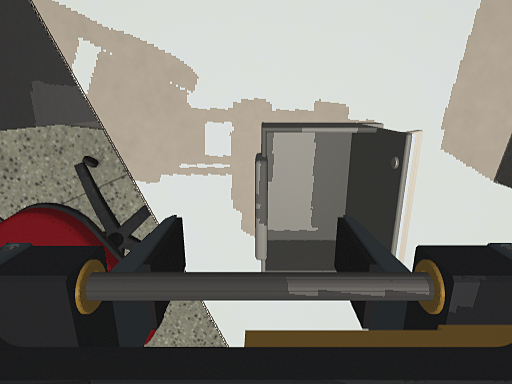

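The wrist picture shows the bin between the jaws, with the bar at about (262,207). All three cameras agree on its pose. Descending and gripping.

>>> {"op": "drive_tool", "data": {
  "moves": [0,0,0,-2.6,1,20,1,0,0,0,-2.6,1,45,1,0,0,0,-2.6,1,70,1,0,0,0,-2.6,1,90,1,0,0,0,-2.6,1,96,1]
}}

```text
t: 2.7
eef_pos: [448.6, -127.3, 72.3]
tcp_rot: [0.666, 0.746, -0.0, -0.001]
wrist_force: [-0.4, -0.0, -0.3]
finger_gap: 91.4
```

>>> {"op": "drive_tool", "data": {
  "moves": [0,0,0,0,0,0,0.5,0,0,0,0,0,0,0.2,0,0,0,0,0,0,0,0,0,0,0,0,0,0,0,0,0,0,0,0,0]
}}

```text
t: 3.12
eef_pos: [449.9, -128.8, 75.0]
tcp_rot: [0.666, 0.746, 0.0, 0.001]
wrist_force: [-0.1, -0.2, 0.1]
finger_gap: 60.3
```

>>> {"op": "drive_tool", "data": {
  "moves": [0,0,0,0,0,0,0,0,0,0,0,0,0,0,0,0,0,0,0,0,0,0,0,0,0,0,0,0,0,0,0,0,0,0,0]
}}

```text
t: 3.53
eef_pos: [449.2, -128.7, 73.9]
tcp_rot: [0.666, 0.746, -0.0, -0.0]
wrist_force: [0.6, 0.0, -0.2]
finger_gap: 27.2
```

>>> {"op": "drive_tool", "data": {
  "moves": [0,0,0,-1,-1.8,2,0,0,0,0,-1,-1.8,2,0,0,0,0,-1,-1.8,2,0,0,0,0,-1,-1.8,2,0,0,0,0,-1,-1.8,2,0]
}}

```text
t: 3.95
eef_pos: [447.4, -129.8, 71.8]
tcp_rot: [0.666, 0.746, -0.0, -0.0]
wrist_force: [0.5, -0.6, -2.5]
finger_gap: 10.2
```

```bash
python3 - <<'E'
from mv import *
from fit import *
from workcell import *
rel([447.3,-130.3,72],Rtool(.107))
m=camera_model('wrist');p,d=read_camera('wrist');
W=cloud(d,m["camera_matrix"],m["pose"]);print(fit(W,BIN,[492,-125.5,.107,0],[-50,-65,0],[72,65,122]))
E
```

```text
t 3.95 pos [ 447.4 -129.8   71.8] F [ 0.5 -0.6 -2.5] gap 10.2 q [-0.33  0.3   2.25 -0.    0.59 -0.44]
TURN [-0.    -0.     0.005] SHIFT [-0.5 -0.1 -0.2] rows>= 0.0
(array([ 4.91863379e+02, -1.24988895e+02,  1.12443120e-01, -3.88476325e-01]), 26373, np.float64(0.6477280474278149))
```

```bash
cat >> mv.py <<'E'
BD=np.array([695.6,54.7,-0.050])
G=np.array([-45,.2,72.])
def tgt(E,tip,BD=None,G=None):
    BD=globals()['BD'] if BD is None else BD; G=globals()['G'] if G is None else G
    Rb=Ro.from_euler('y',tip); o=np.array(E,float)-Rb.apply([69,0,90])
    B=Ro.from_euler('z',BD[2])
    return np.r_[BD[:2],0]+B.apply(o+Rb.apply(G)), Rtool(BD[2],tip)
def go(E,tipdeg): print('E',E,tipdeg); p,R=tgt(E,np.radians(tipdeg)); print(' tcp',p.round(1));rel(p,R)
def edge():
    "strip edge in board frame from measured TCP"
    s=state();R=Ro.from_quat(s['tcp_rot'])*Ro.from_matrix(np.array([[0,1,0],[1,0,0],[0,0,-1.]])).inv()
    w=s['eef_pos']+R.apply(np.array([69,0,90])-G); b=Ro.from_euler('z',-BD[2]).apply(w-np.r_[BD[:2],0])
    print('edge in board',b.round(1),'zyx deg',(Ro.from_euler('z',-BD[2])*R).as_euler('ZYX',degrees=True).round(2))
E
python3 - <<'E'
from mv import *
edge()
go([-70,55,195],0)
go([-70,55,195],15)
E
```

```text
edge in board [-126.2 -178.5   89.7] zyx deg [9.28 0.03 0.01]
E [-70, 55, 195] 0
 tcp [514.6 119.  177. ]
t 4.0 pos [ 447.4 -129.8   71.8] F [-0.6 -0.2 -3. ] gap 9.8 q [-0.33  0.3   2.25 -0.    0.59 -0.44]
TURN [-0.    -0.     0.162] SHIFT [ 239.8   94.6 -105.2] rows>= 6.7
E [-70, 55, 195] 15
 tcp [513.8 119.1 207.1]
t 4.0 pos [ 447.4 -129.8   71.8] F [-0.6 -0.2 -3. ] gap 9.8 q [-0.33  0.3   2.25 -0.    0.59 -0.44]
TURN [0.261 0.021 0.161] SHIFT [ 239.9   93.8 -135.3] rows>= 7.0
```

>>> {"op": "drive_tool", "data": {
  "moves": [0,0,0,0,0,-5,0,0,0,0,0,0,-15,0,0,0,0,0,0,-32,0,0,0,0.02,12,5,-52,0,0,0,0.04,30,12,-70,0]
}}

```text
t: 4.42
eef_pos: [456.1, -99.1, 143.6]
tcp_rot: [0.682, 0.731, -0.0, 0.0]
wrist_force: [0.5, 0.2, -3.3]
finger_gap: 9.9
```

```bash
python3 - <<'E'
from mv import *
go([-70,55,195],0)
E
```

```text
E [-70, 55, 195] 0
 tcp [514.6 119.  177. ]
t 4.42 pos [456.1 -99.1 143.6] F [ 0.5  0.2 -3.3] gap 9.9 q [-0.26  0.16  2.24 -0.    0.75 -0.33]
TURN [0.   0.   0.12] SHIFT [213.5  73.5 -33.4] rows>= 5.5
```

>>> {"op": "drive_tool", "data": {
  "moves": [0,0,0.02,28,10,-6,0,0,0,0.04,58,20,-12,0,0,0,0.07,90,31,-18,0,0,0,0.1,122,42,-25,0,0,0,0.12,152,52,-33,0]
}}

```text
t: 4.83
eef_pos: [497.1, 58.4, 176.2]
tcp_rot: [0.724, 0.689, 0.0, 0.0]
wrist_force: [1.6, -0.6, -2.9]
finger_gap: 10.2
```

>>> {"op": "drive_tool", "data": {
  "moves": [0.03,0,0,24,0,-5,0,0.08,0,0,44,0,-12,0,0.15,0,0,56,0,-20,0,0.22,0,0,62,0,-26,0,0.26,0,0,62,0,-30,0]
}}

```text
t: 5.25
eef_pos: [500.7, 120.0, 206.7]
tcp_rot: [0.717, 0.685, -0.09, -0.095]
wrist_force: [0.7, 0.2, -4.5]
finger_gap: 9.8
```

```bash
python3 - <<'E'
from mv import *
from workcell import *
import cv2
edge()
go([-70,55,195],15)
for n in("side","top","wrist"):
    m=camera_model(n);p,d=read_camera(n)
    cv2.imwrite(f"pics/{n}2.png",p[:,:,::-1]);np.savez(f"{n}2.npz",p=p,d=d,K=m["camera_matrix"],T=m["pose"])
E
```

```text
edge in board [-83.2  55.7 194.6] zyx deg [ 0.21 15.02  0.04]
E [-70, 55, 195] 15
 tcp [513.8 119.1 207.1]
t 5.25 pos [500.7 120.  206.7] F [ 0.7  0.2 -4.5] gap 9.8 q [0.16 0.24 2.01 0.06 1.16 0.18]
TURN [-0.     0.     0.004] SHIFT [-0.3 12.6 -3.8] rows>= 0.3
```

View pics/side2.png

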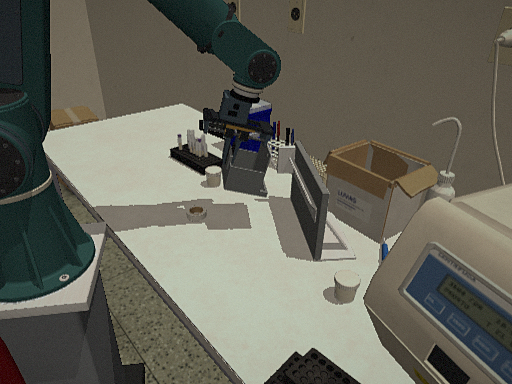

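View pics/wrist2.png

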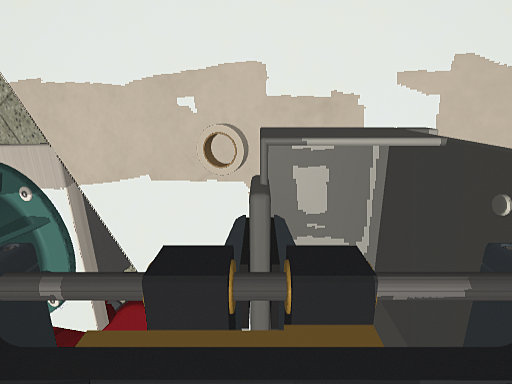

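```bash
cat >> fit.py <<'E'
from scipy.spatial.transform import Rotation as Ro
def fit6(P,boxes,lo,hi,ms=(10,7,5),zmin=-50):
    x=np.zeros(6);P=P[~np.isnan(P[:,0])]
    T=lambda x,P:Ro.from_rotvec(x[3:]).inv().apply(P-x[:3])
    for m in ms:
        L=T(x,P);g=((L>np.array(lo)-m)&(L<np.array(hi)+m)).all(1)&(L[:,2]>zmin)
        Q=P[g];s=sdf(T(x,Q),boxes);Q=Q[np.abs(s)<m]
        f=lambda y:np.clip(sdf(T(y,Q),boxes),-m,m)
        x=least_squares(f,x,loss='soft_l1',f_scale=1.5,x_scale=[1,1,1,.01,.01,.01]).x
    return x,len(Q),np.sqrt(np.mean(f(x)**2))
def nominal_bin(W,eef,quat,G):
    M=Ro.from_matrix(np.array([[0,1,0],[1,0,0],[0,0,-1.]]))
    R=Ro.from_quat(quat)*M.inv()
    return R.inv().apply(W.reshape(-1,3)-eef)+G
E
python3 - <<'E'
from fit import *
from mv import *
s=state()
for n in('wrist2','side2','top2'):
    p,d,K,T=load(n+'.npz');W=cloud(d,K,T)
    L=nominal_bin(W,s['eef_pos'],s['tcp_rot'],G)
    x,k,r=fit6(L,BIN,[-50,-65,0],[72,65,122]);print(n,'bin err mm',x[:3].round(2),'deg',np.degrees(x[3:]).round(2),k,round(r,2))
    if n!='wrist2':
        b=min([fit(W,BOARD,[q,55,-.05,0],[-50,-155,0],[18,155,200]) for q in(694,696,698)],key=lambda b:b[2]); print(' board',b[0].round(3),b[1],round(b[2],2))
E
```

```text
wrist2 bin err mm [0.17 0.37 0.49] deg [0.04 0.02 0.06] 37750 0.64
side2 bin err mm [-1.34 -0.42  0.74] deg [-0.12  0.29  0.18] 1959 1.15
 board [ 6.94976e+02  5.50510e+01 -5.00000e-02 -5.07000e-01] 3153 1.16
top2 bin err mm [0. 0. 0.] deg [0. 0. 0.] 0 nan
 board [ 6.96301e+02  5.52590e+01 -5.10000e-02 -8.20000e-02] 2307 1.4
  return _methods._mean(a, axis=axis, dtype=dtype,
  ret = ret.dtype.type(ret / rcount)
```

```bash
sed -i 's/^BD=.*/BD=np.array([696.0,55.2,-0.0505])/; s/^G=.*/G=np.array([-45,0.,71.6])/' mv.py
python3 - <<'E'
from mv import *
edge()
go([-14,57,176],15)
go([-10,57,163],15)
E
```

```text
edge in board [-83.6  53.7 194.1] zyx deg [1.50e-01 1.48e+01 1.00e-02]
E [-14, 57, 176] 15
 tcp [570.2 118.6 187.7]
t 5.4 pos [500.4 118.6 205.4] F [ 0.3  0.3 -3. ] gap 10.1 q [0.16 0.24 2.01 0.06 1.15 0.18]
TURN [0.003 0.001 0.003] SHIFT [ 3.4 71.9 -0.7] rows>= 1.7
E [-10, 57, 163] 15
 tcp [574.2 118.4 174.7]
t 5.4 pos [500.4 118.6 205.4] F [ 0.3  0.3 -3. ] gap 10.1 q [0.16 0.24 2.01 0.06 1.15 0.18]
TURN [0.003 0.001 0.003] SHIFT [ 3.4 79.1 10.8] rows>= 1.9
```

>>> {"op": "drive_tool", "data": {
  "moves": [0,0,0,1,14,0,0,0,0,0,2,32,-1,0,0,0,0,3,52,-1,0,0.003,0.001,0.003,3.4,67,-1,0,0.003,0.001,0.003,3.4,72,-1,0]
}}

```text
t: 5.82
eef_pos: [571.0, 118.2, 187.0]
tcp_rot: [0.719, 0.683, -0.09, -0.095]
wrist_force: [0.2, -0.1, -3.4]
finger_gap: 9.6
```

```bash
python3 - <<'E'
from mv import *
from workcell import *
import cv2
edge()
go([-10,57,166],15)
go([-8,57,160],15)
m=camera_model('side');p,d=read_camera('side')
np.savez("side3.npz",p=p,d=d,K=m["camera_matrix"],T=m["pose"])
cv2.imwrite('pics/s3.png',cv2.resize(p[110:280,205:375,::-1],None,fx=3.5,fy=3.5,interpolation=cv2.INTER_CUBIC))
m=camera_model('wrist');p,d=read_camera('wrist')
cv2.imwrite('pics/w3.png',p[:,:,::-1])
E
```

```text
edge in board [-13.2  56.5 175.3] zyx deg [-8.000e-02  1.499e+01  1.000e-02]
E [-10, 57, 166] 15
 tcp [574.2 118.4 177.7]
t 5.82 pos [571.  118.2 187. ] F [ 0.2 -0.1 -3.4] gap 9.6 q [0.14 0.37 1.88 0.05 1.16 0.17]
TURN [ 0.    -0.    -0.001] SHIFT [0.4 5.5 8.1] rows>= 0.2
E [-8, 57, 160] 15
 tcp [576.2 118.3 171.7]
t 5.82 pos [571.  118.2 187. ] F [ 0.2 -0.1 -3.4] gap 9.6 q [0.14 0.37 1.88 0.05 1.16 0.17]
TURN [ 0.    -0.    -0.001] SHIFT [ 0.4  8.9 13.4] rows>= 0.4
```

View pics/s3.png

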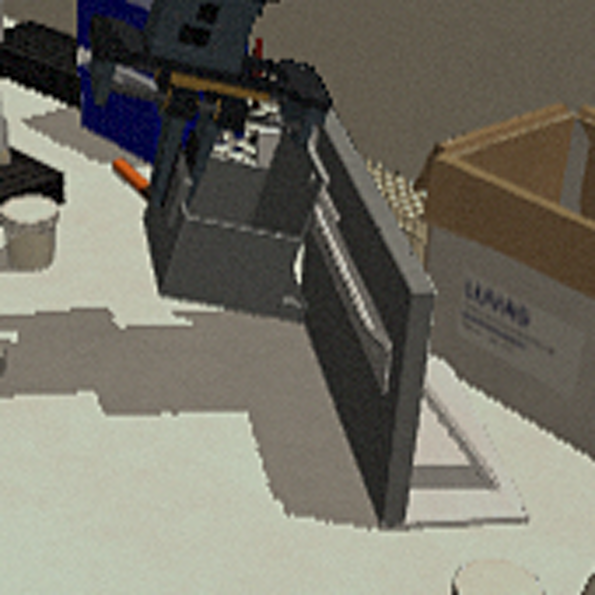

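View pics/w3.png

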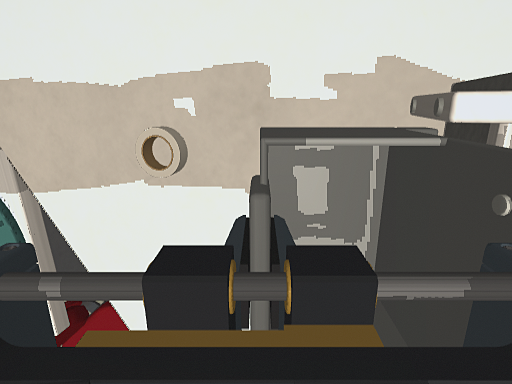

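The side crop shows the tipped strip just above the cleat near (318,190). The wrist view shows the stop at (480,107), so I'll measure the gap from it.

```bash
python3 - <<'E'
from fit import *
from mv import *
from workcell import *
s=state();m=camera_model('wrist');p,d=read_camera('wrist');K=m['camera_matrix'];T=m['pose']
np.savez('w4.npz',p=p,d=d,K=K,T=T)
W=cloud(d,K,T)
Bd=Ro.from_euler('z',-BD[2]).apply(W.reshape(-1,3)-np.r_[BD[:2],0]).reshape(W.shape)
for v in(98,104,112,120,130):
    print(v,[Bd[v,u].round(1).tolist() for u in range(415,512,12)])
L=nominal_bin(W,s['eef_pos'],s['tcp_rot'],G)
x,k,r=fit6(L,BIN,[-50,-65,0],[72,65,122]);print('bin err',x[:3].round(2),np.degrees(x[3:]).round(2),k,r)
# stop/board fit from wrist
Q=Bd.reshape(-1,3); print('board err',fit6(Q[(Q[:,1]>124)],BOARD,[-50,-155,100],[18,155,200],ms=(8,5,4)))
E
python3 -c "
import cv2,numpy as np
p=np.load('w4.npz')['p'];cv2.imwrite('pics/w4.png',cv2.resize(p[70:170,400:512,::-1],None,fx=5,fy=5,interpolation=cv2.INTER_CUBIC))"
```

```text
98 [[-50.1, 140.3, 111.9], [-50.5, 139.8, 144.6], [-50.1, 139.5, 165.9], [-50.5, 139.3, 185.1], [-47.7, 139.2, 189.8], [-43.2, 139.2, 188.5], [-39.7, 139.2, 189.7], [-35.6, 139.1, 189.3], [-32.1, 139.1, 190.2]]
104 [[-51.9, 136.8, 124.0], [-50.7, 136.9, 147.6], [-52.6, 136.9, 177.4], [nan, nan, nan], [-47.4, 137.0, 189.8], [-42.9, 137.0, 188.6], [-39.1, 137.0, 189.3], [-35.7, 137.0, 190.7], [-31.6, 137.0, 190.1]]
112 [[-50.9, 132.2, 121.5], [-50.4, 132.9, 148.6], [-51.8, 133.6, 176.0], [-50.4, 133.9, 187.6], [-46.7, 134.0, 189.2], [-42.8, 134.0, 189.8], [-39.1, 134.1, 190.8], [-35.0, 134.1, 190.1], [-31.1, 134.1, 190.1]]
120 [[-26.4, 121.7, -1.3], [-15.9, 121.8, -2.1], [-6.0, 122.0, -0.7], [-49.6, 130.8, 186.4], [-46.2, 131.0, 189.4], [-42.3, 131.0, 190.0], [-37.8, 131.0, 188.6], [-34.3, 131.1, 189.9], [-30.2, 131.2, 189.4]]
130 [[-46.5, 120.5, 106.5], [-39.0, 120.5, 104.3], [-4.6, 112.9, -0.8], [-0.6, 114.6, 20.1], [-0.4, 116.8, 48.3], [-0.1, 118.7, 71.2], [-0.5, 120.3, 91.9], [-3.0, 122.1, 114.8], [-15.7, 125.2, 157.6]]
bin err [-0.16 -0.21 -0.59] [ 0.04 -0.02  0.03] 37756 0.6389017987351998
board err (array([-6.44777716e+00, -8.12607916e-01, -1.25782302e+00,  4.42014278e-03,
        5.46793653e-03, -3.75255821e-02]), 3203, np.float64(0.6993129446250931))
```

View pics/w4.png

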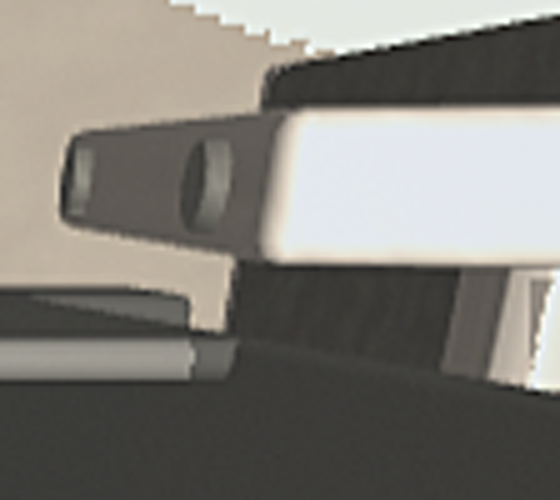

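```bash
python3 - <<'E'
from mv import *
edge()
go([-11,57,165],15)
go([-7,57,158],15)
for a in(12,9,6,3,0): go([-6.5,57,157.5],a)
E
```

```text
edge in board [-15.   56.6 175.4] zyx deg [-0.05 15.07 -0.  ]
E [-11, 57, 165] 15
 tcp [573.2 118.5 176.7]
t 5.97 pos [569.2 118.4 187.3] F [-0.9 -0.2 -3.1] gap 9.5 q [0.14 0.36 1.88 0.05 1.16 0.17]
TURN [-0.001 -0.    -0.001] SHIFT [0.3 6.6 9.2] rows>= 0.3
E [-7, 57, 158] 15
 tcp [577.2 118.3 169.7]
t 5.97 pos [569.2 118.4 187.3] F [-0.9 -0.2 -3.1] gap 9.5 q [0.14 0.36 1.88 0.05 1.16 0.17]
TURN [-0.001 -0.    -0.001] SHIFT [ 0.3 12.3 14.9] rows>= 0.5
E [-6.5, 57, 157.5] 12
 tcp [577.2 118.3 163.2]
t 5.97 pos [569.2 118.4 187.3] F [-0.9 -0.2 -3.1] gap 9.5 q [0.14 0.36 1.88 0.05 1.16 0.17]
TURN [-0.054 -0.    -0.001] SHIFT [ 0.3 14.  21.2] rows>= 0.6
E [-6.5, 57, 157.5] 9
 tcp [577.1 118.3 157.2]
t 5.97 pos [569.2 118.4 187.3] F [-0.9 -0.2 -3.1] gap 9.5 q [0.14 0.36 1.88 0.05 1.16 0.17]
TURN [-0.106 -0.    -0.001] SHIFT [ 0.3 15.4 27.1] rows>= 0.8
E [-6.5, 57, 157.5] 6
 tcp [577.2 118.3 151.1]
t 5.97 pos [569.2 118.4 187.3] F [-0.9 -0.2 -3.1] gap 9.5 q [0.14 0.36 1.88 0.05 1.16 0.17]
TURN [-0.158 -0.    -0.001] SHIFT [ 0.3 17.2 32.9] rows>= 1.3
E [-6.5, 57, 157.5] 3
 tcp [577.7 118.3 145.1]
t 5.97 pos [569.2 118.4 187.3] F [-0.9 -0.2 -3.1] gap 9.5 q [0.14 0.36 1.88 0.05 1.16 0.17]
TURN [-0.211 -0.    -0.001] SHIFT [ 0.3 19.2 38.5] rows>= 1.7
E [-6.5, 57, 157.5] 0
 tcp [578.5 118.2 139.1]
t 5.97 pos [569.2 118.4 187.3] F [-0.9 -0.2 -3.1] gap 9.5 q [0.14 0.36 1.88 0.05 1.16 0.17]
TURN [-0.263 -0.    -0.001] SHIFT [ 0.3 21.6 44.1] rows>= 2.1
```

>>> {"op": "drive_tool", "data": {
  "moves": [0,0,0,0.1,3,3,0,0,0,0,0.2,6,8,0,0,0,0,0.3,10,12.5,0,0,0,0,0.3,12,14.9,0,0,0,0,0.3,12,14.9,0]
}}

```text
t: 6.38
eef_pos: [577.4, 118.5, 169.0]
tcp_rot: [0.719, 0.683, -0.091, -0.095]
wrist_force: [0.4, -0.5, -3.1]
finger_gap: 9.8
```

```bash
python3 - <<'E'
from mv import *
edge()
for a in(12,9,6,3,0): go([-6.5,57,158],a)
E
```

```text
edge in board [ -6.8  57.1 157. ] zyx deg [-0.04 15.13 -0.  ]
E [-6.5, 57, 158] 12
 tcp [577.2 118.3 163.7]
t 6.38 pos [577.4 118.5 169. ] F [ 0.4 -0.5 -3.1] gap 9.8 q [0.14 0.4  1.87 0.06 1.14 0.16]
TURN [-0.055 -0.    -0.001] SHIFT [-0.2  1.2  5.1] rows>= 0.4
E [-6.5, 57, 158] 9
 tcp [577.1 118.3 157.7]
t 6.38 pos [577.4 118.5 169. ] F [ 0.4 -0.5 -3.1] gap 9.8 q [0.14 0.4  1.87 0.06 1.14 0.16]
TURN [-0.107 -0.    -0.001] SHIFT [-0.2  2.6 11. ] rows>= 0.9
E [-6.5, 57, 158] 6
 tcp [577.2 118.3 151.6]
t 6.38 pos [577.4 118.5 169. ] F [ 0.4 -0.5 -3.1] gap 9.8 q [0.14 0.4  1.87 0.06 1.14 0.16]
TURN [-0.159 -0.    -0.001] SHIFT [-0.2  4.4 16.8] rows>= 1.3
E [-6.5, 57, 158] 3
 tcp [577.7 118.3 145.6]
t 6.38 pos [577.4 118.5 169. ] F [ 0.4 -0.5 -3.1] gap 9.8 q [0.14 0.4  1.87 0.06 1.14 0.16]
TURN [-0.212 -0.    -0.001] SHIFT [-0.2  6.4 22.5] rows>= 1.7
E [-6.5, 57, 158] 0
 tcp [578.5 118.2 139.6]
t 6.38 pos [577.4 118.5 169. ] F [ 0.4 -0.5 -3.1] gap 9.8 q [0.14 0.4  1.87 0.06 1.14 0.16]
TURN [-0.264 -0.    -0.001] SHIFT [-0.2  8.8 28. ] rows>= 2.1
```

Edge is at the planned place, in the groove, with no contact force. Now the swing down.

>>> {"op": "drive_tool", "data": {
  "moves": [-0.054,0,0,0,1.2,5,0,-0.107,0,0,0,2.6,11,0,-0.159,0,0,0,4.4,16.8,0,-0.212,0,0,0,6.4,22.5,0,-0.264,0,0,0,8.8,28,0]
}}

```text
t: 6.8
eef_pos: [578.8, 118.5, 140.5]
tcp_rot: [0.725, 0.689, 0.001, 0.001]
wrist_force: [0.2, 0.1, -2.7]
finger_gap: 10.1
```

```bash
python3 - <<'E'
from mv import *
from fit import *
from workcell import *
s=state();m=camera_model('wrist');p,d=read_camera('wrist')
W=cloud(d,m['camera_matrix'],m['pose']);L=nominal_bin(W,s['eef_pos'],s['tcp_rot'],G)
x,k,r=fit6(L,BIN,[-50,-65,0],[72,65,122]);print('bin err',x[:3].round(2),np.degrees(x[3:]).round(2),k,r)
edge()
go([-6,64,156],0);go([-5,65,154],0)
E
```

```text
bin err [-0.26 -0.2  -0.56] [ 0.02 -0.06 -0.  ] 37958 0.6999886639543338
edge in board [ -7.6  57.1 158.2] zyx deg [-0.02 -0.29 -0.01]
E [-6, 64, 156] 0
 tcp [579.4 125.2 137.6]
t 6.85 pos [577.5 118.4 139.2] F [-1.4 -0.4 -5.7] gap 10.1 q [ 0.16  0.34  2.   -0.    0.79  0.22]
TURN [ 0.005  0.    -0.   ] SHIFT [6.9 1.5 1.6] rows>= 0.2
E [-5, 65, 154] 0
 tcp [580.4 126.1 135.6]
t 6.85 pos [577.5 118.4 139.2] F [-1.4 -0.4 -5.7] gap 10.1 q [ 0.16  0.34  2.   -0.    0.79  0.22]
TURN [ 0.005  0.    -0.   ] SHIFT [7.9 2.5 3.6] rows>= 0.2
```

>>> {"op": "drive_tool", "data": {
  "moves": [0,0,0,2,0.5,0.5,0,0,0,0,4,1,1,0,0,0,0,6,1.5,1.5,0,0,0,0,7,1.5,1.5,0,0,0,0,7,1.5,1.5,0]
}}

```text
t: 7.27
eef_pos: [581.2, 125.7, 139.2]
tcp_rot: [0.725, 0.689, 0.0, 0.0]
wrist_force: [-0.4, 0.1, -4.5]
finger_gap: 9.5
```

>>> {"op": "drive_tool", "data": {
  "moves": [0,0,0,0.4,0,0,0,0,0,0,0.8,0,0,0,0,0,0,1.2,0,0,0,0,0,0,1.6,0,0,0,0,0,0,1.6,0,0,0]
}}

```text
t: 7.68
eef_pos: [580.7, 126.4, 139.1]
tcp_rot: [0.725, 0.689, -0.0, 0.0]
wrist_force: [-1.9, -7.7, -0.5]
finger_gap: 10.2
```

```bash
python3 - <<'E'
from mv import *
edge();print(state()['wrist_force'],state()['torque'])
go([-5,65,154],0)
E
```

```text
edge in board [ -4.7  65.1 157.6] zyx deg [-0.07 -0.03 -0.04]
[-1.91135076 -7.65547979 -0.54015727] [-1.27876484  0.29325093 -0.54773449]
E [-5, 65, 154] 0
 tcp [580.4 126.1 135.6]
t 7.68 pos [580.7 126.4 139.1] F [-1.9 -7.7 -0.5] gap 10.2 q [ 0.18  0.35  1.99 -0.    0.8   0.23]
TURN [ 0.001  0.001 -0.001] SHIFT [-0.3 -0.3  3.5] rows>= 0.1
```

>>> {"op": "drive_tool", "data": {
  "moves": [0,0,0,-0.4,0,0,0,0,0,0,-0.4,0,1.2,0,0,0,0,-0.4,0,2.4,0,0,0,0,-0.4,0,3.6,0,0,0,0,-0.4,0,4,0]
}}

```text
t: 8.1
eef_pos: [581.0, 126.3, 135.1]
tcp_rot: [0.725, 0.689, 0.0, 0.0]
wrist_force: [-0.2, -7.3, 0.3]
finger_gap: 10.1
```

```bash
python3 - <<'E'
from mv import *
edge();print(state()['wrist_force'],state()['torque'])
go([-2.5,65,150],0)
E
```

```text
edge in board [ -4.4  65.1 153.6] zyx deg [-0.06 -0.08 -0.  ]
[-0.15732424 -7.326178    0.27843687] [-1.00366884  0.08274812 -0.47133534]
E [-2.5, 65, 150] 0
 tcp [582.9 126.  131.6]
t 8.1 pos [581.  126.3 135.1] F [-0.2 -7.3  0.3] gap 10.1 q [ 0.17  0.36  1.99 -0.    0.79  0.23]
TURN [ 0.001  0.    -0.001] SHIFT [-0.2  1.9  3.5] rows>= 0.1
```

>>> {"op": "drive_tool", "data": {
  "moves": [0,0,0,-0.2,0,0.6,0,0,0,0,-0.2,0.4,1.2,0,0,0,0,-0.2,0.8,1.8,0,0,0,0,-0.2,1.2,2.4,0,0,0,0,-0.2,1.4,2.6,0]
}}

```text
t: 8.52
eef_pos: [582.1, 126.1, 132.3]
tcp_rot: [0.725, 0.689, 0.0, 0.0]
wrist_force: [-0.9, -4.9, -0.9]
finger_gap: 9.9
```

```bash
python3 - <<'E'
from mv import *
edge();print(state()['wrist_force'],state()['torque'])
go([-2.5,65,150],0)
E
```

```text
edge in board [ -3.4  65.  150.7] zyx deg [-0.04 -0.03 -0.01]
[-0.85233383 -4.86016604 -0.90893803] [-0.90700486  0.33155251 -0.29533609]
E [-2.5, 65, 150] 0
 tcp [582.9 126.  131.6]
t 8.52 pos [582.1 126.1 132.3] F [-0.9 -4.9 -0.9] gap 9.9 q [ 0.17  0.36  1.99 -0.    0.79  0.23]
TURN [ 0.     0.    -0.001] SHIFT [-0.1  0.9  0.7] rows>= 0.0
```

>>> {"op": "drive_tool", "data": {
  "moves": [0,0,0,0,0.3,0.3,0,0,0,0,0,0.6,0.6,0,0,0,0,0,0.9,0.9,0,0,0,0,0,1.2,1.2,0,0,0,0,0,1.2,1.2,0]
}}

```text
t: 8.93
eef_pos: [582.9, 126.0, 131.3]
tcp_rot: [0.725, 0.689, -0.0, 0.0]
wrist_force: [-5.9, -6.4, 6.0]
finger_gap: 10.1
```

```bash
python3 - <<'E'
from mv import *
edge();print(state()['wrist_force'],state()['torque'])
E
```

```text
edge in board [ -2.5  65.  149.6] zyx deg [-0.02  0.02 -0.03]
[-5.85396209 -6.36844603  5.9652493 ] [-1.12357006  0.81033435 -0.07696998]
```

>>> {"op": "drive_tool", "data": {
  "moves": [0,0,0,0,0,0,0.15,0,0,0,0,0,0,0.3,0,0,0,0,0,0,0.4,0,0,0,0,0,0,0.4,0,0,0,0,0,0,0.4]
}}

```text
t: 9.35
eef_pos: [583.6, 126.4, 131.3]
tcp_rot: [0.725, 0.689, 0.001, 0.0]
wrist_force: [0.4, -0.0, 0.0]
finger_gap: 35.5
```

```bash
python3 - <<'E'
from mv import *
from fit import *
from workcell import *
import cv2
edge()
def meas():
    s=state();m=camera_model('wrist');p,d=read_camera('wrist');cv2.imwrite('pics/w5.png',p[:,:,::-1])
    W=cloud(d,m['camera_matrix'],m['pose'])
    B=Ro.from_euler('z',-BD[2]).apply(W.reshape(-1,3)-np.r_[BD[:2],0])-[-71.5,65,60]
    x,k,r=fit6(B,BIN,[-50,-65,0],[72,65,122]);print('bin vs home',x[:3].round(2),np.degrees(x[3:]).round(2),k,r)
meas();print(state()['wrist_force'],state()['finger_gap'])
E
```

```text
edge in board [ -1.9  65.4 149.9] zyx deg [-0.03 -0.08  0.02]
bin vs home [-0.15 -0.18 -0.84] [ 0.03 -0.1   0.12] 33305 0.5796148541964189
[ 0.45927793 -0.0920214   1.45050624] 36.20354141558918
```

View pics/w5.png

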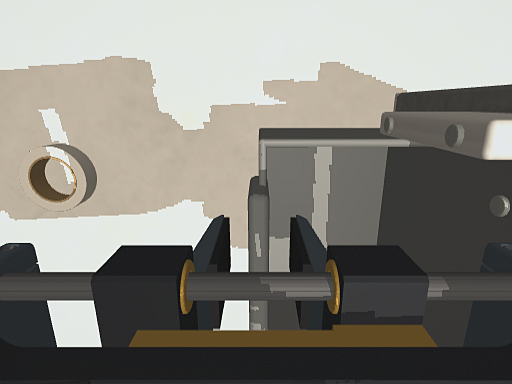

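The jaws are free at (210,270) and (310,270), and the bin fits home to within a millimetre. Retracting straight up.

>>> {"op": "drive_tool", "data": {
  "moves": [0,0,0,0,0,-8,0.4,0,0,0,0,0,-25,0.4,0,0,0,0,0,-50,0.4,0,0,0,0,0,-80,0.4,0,0,0,0,0,-105,0.4]
}}

```text
t: 9.82
eef_pos: [583.4, 126.3, 238.5]
tcp_rot: [0.725, 0.689, 0.001, 0.0]
wrist_force: [0.8, -0.7, 0.0]
finger_gap: 36.3
```

>>> {"op": "drive_tool", "data": {
  "moves": [0,0,0,-8,-8,0,0.4,0,0,0,-20,-25,0,0.4,0,0,0,-30,-40,0,0.4,0,0,0,-35,-50,0,0.4,0,0,0,-35,-50,0,0.4]
}}

```text
t: 10.23
eef_pos: [529.9, 93.2, 236.2]
tcp_rot: [0.725, 0.689, 0.0, 0.0]
wrist_force: [0.0, -0.5, 0.3]
finger_gap: 36.4
```

```bash
python3 - <<'E'
from mv import *
from fit import *
from workcell import *
import cv2
print(state()['eef_pos'])
for n in('wrist','side','top'):
    m=camera_model(n);p,d=read_camera(n);cv2.imwrite(f'pics/{n}6.png',p[:,:,::-1])
    np.savez(f'{n}6.npz',p=p,d=d,K=m["camera_matrix"],T=m["pose"])
    W=cloud(d,m['camera_matrix'],m['pose'])
    B=Ro.from_euler('z',-BD[2]).apply(W.reshape(-1,3)-np.r_[BD[:2],0]); H=B-[-71.5,65,60]
    x,k,r=fit6(H,BIN,[-50,-65,0],[72,65,122]);print(n,'bin vs home',x[:3].round(2),np.degrees(x[3:]).round(2),k,round(r,2))
    if n!='top':print('  board',fit6(B[(B[:,1]>124)|(B[:,2]>185)],BOARD,[-50,-155,100],[18,155,200],ms=(5,4)))
p=np.load('wrist6.npz')['p'];cv2.imwrite('pics/w6.png',cv2.resize(p[:,:,::-1],None,fx=1.5,fy=1.5))
p=np.load('side6.npz')['p'];cv2.imwrite('pics/s6.png',cv2.resize(p[110:280,205:375,::-1],None,fx=3.5,fy=3.5,interpolation=cv2.INTER_CUBIC))
E
```

```text
[529.88347455  93.1739349  236.22936099]
wrist bin vs home [-0.1  -0.28 -0.69] [ 0.03 -0.12  0.01] 28763 0.88
  board (array([-0.02307729, -0.90575238, -0.37423656,  0.00097091, -0.00128171,
        0.00114774]), 4001, np.float64(1.143580619361201))
side bin vs home [-0.8  -2.11 -0.5 ] [ 0.27 -0.16  0.37] 2097 1.3
  board (array([-1.12896955e+00, -1.28371764e+00, -5.27718823e-01,  1.38708370e-04,
        1.55536802e-03,  2.66645240e-03]), 853, np.float64(1.2460114086239011))
top bin vs home [0.28 0.17 0.58] [0.68 0.07 0.02] 799 1.43
```

View pics/w6.png

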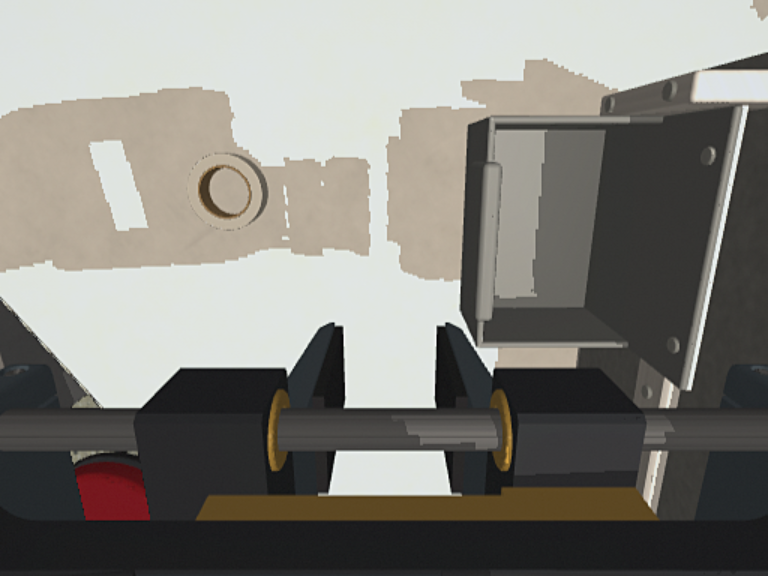

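View pics/s6.png

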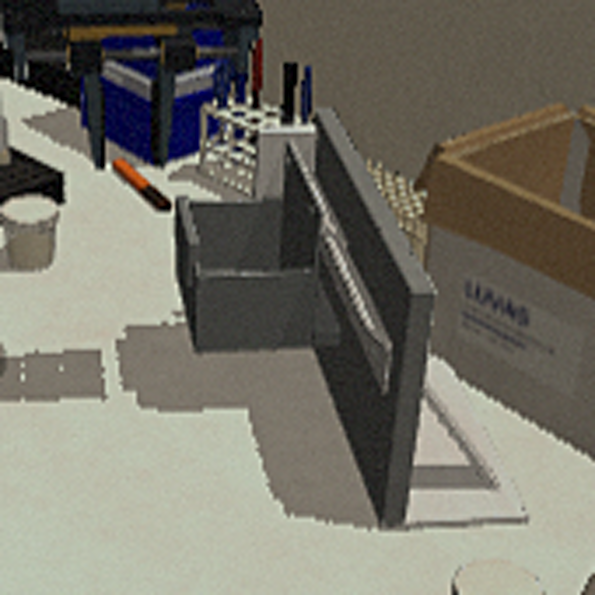

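View pics/top6.png

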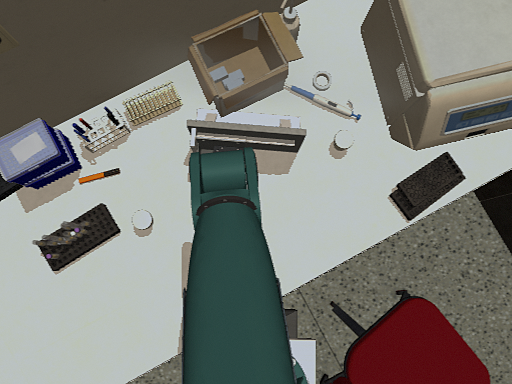

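```bash
python3 -c "
import cv2,numpy as np
p=np.load('wrist6.npz')['p'];cv2.imwrite('pics/w6c.png',cv2.resize(p[35:105,395:512,::-1],None,fx=6.5,fy=6.5,interpolation=cv2.INTER_CUBIC))"
```

```text
(no output)
```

View pics/w6c.png

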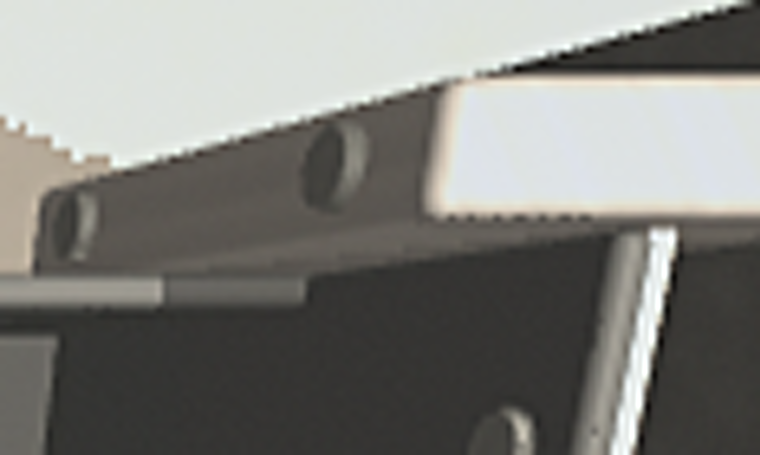

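The crop shows the plate's end at (640,232) meeting the stop's inner face with no visible gap. Handing in.

```bash
python3 -c "
from workcell import *
print(state()['wrist_force']);print(job_done())"
```

```text
[-0.00581861 -0.14575747  0.03736069]
the job is handed in; nothing more can be done
None
```

The bin hangs home on the cleat, level, square to the board and against the left end stop. I handed it in at about 10.4 s of the 40 s allowed, with the gripper clear of everything.

**What I did:** I gripped the bar, tipped the bin 15° and lowered its strip over the cleat. I swung it level, slid it left until it touched the stop (about 7 N), and pressed it home lightly (about 6 N on each axis). Then I released it and withdrew upward. No force reading I took came near the limits.

**Last checks:**
- **Wrist camera:** the bin was within 0.7 mm and 0.12° of the home pose, and the enlarged view shows its left end meeting the stop with no visible gap.
- **Side camera:** it reads the bin 2.1 mm away from the stop. It also reads the board about 1.3 mm off the same way, so most of that is probably its calibration.
- **Top camera:** it agrees with the home position to about 0.6 mm. It also shows a 0.68° roll that the wrist camera does not (0.03°), but the arm hides most of the bin from above.
- **Cups and tape:** nothing touched them. The final top view shows both cups in their original places; the arm hides the tape there, but the wrist view shows it undisturbed.

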